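# Weigh a cheese carrier on the sprung hook scale

## Task

Weigh the clamped piece of cheese: pick its carrier up by the black block on top, lower it by its eye onto the hook of the spring scale at about 2 cm a second, and let go only when you feel that the hook bears just its whole weight, which is not known in advance, so that the hook neither drops nor springs up. Leave it hanging free, still and untouched for two seconds, then lift it off just as slowly and set it gently down, upright and released, in the middle of the low metal tray, leaving the bowl, the jar and the scraper where they are.

Things in the scene. Friction and masses are not known exactly. Their poses are not given: they have to be found in the camera images.
- carrier_grip (a point): Centre of the grip block on top of the loose cheese carrier: black plastic, 16 (x) x 24 (y) x 48 (z) mm; grasp it from above across its 24 mm (y). This point lies on the carrier's centre line, straight above its centre of mass, 150 mm above its underside. z is up, y along the eye bar.
- carrier_eye (a point): Centre of the carrier's horizontal eye bar (round, 8 mm thick, along y), 28 mm below the grip block's centre and 122 mm above the carrier's underside. Below the bar is the eye, a window open along x: 32 mm wide (y) between two posts and 45 mm high, from the bar's underside down to the clamp plate. Axes as the carrier's.
- carrier: The whole carrier: a dark steel clamp frame round a piece of cheese, 70 (x) x 100 (y) mm in plan, 174 mm high, 0.2 to 0.9 kg (different each time), the same seen from +x and -x. Origin at the centre of its underside, z up. It starts on the table.
- hook_seat (a point): Centre of the eye bar when seated in the scale's hook; moves with the hook, 235 mm above the table when unloaded. The hook points to -x of this frame and ends in an open upward V, sides at 35 degrees, 14 mm wide (y), its lip 18 mm above this point and 24 mm before it (-x), its underside 11 mm below. Pass the eye along +x over the lip, bar 28 to 32 mm above this point, then lower.
- hook (a joint): How far the hook is pulled down (m): 0 unloaded, at most 0.09. A spring of 120 N/m, lightly damped: 8.2 mm for each 0.1 kg; it takes a second or two to come to rest if disturbed.
- stand: The scale's stand: grey column 30 (x) x 60 (y) x 292 mm on a steel foot 150 x 160 x 12 mm; origin at the foot of the column's axis, -x the side where the hook reaches out 120 mm. The hook strip runs to the column 10 mm above the seat; nothing stands above it but the column (57 mm above the unloaded seat). Fixed.
- tray: Low open metal tray, fixed, outside 125 (x) x 155 (y) x 18 (z) mm, walls 4 mm; origin at the centre of its underside.
- tray_in (a point): Centre of the tray's inner floor (117 x 147 mm), where the carrier is to be set down, in either sense along the tray: its 100 mm length (y) along the tray's y. Same axes as the tray.
- bowl: White bowl with gherkins, 116 mm across, 45 mm high; bystander. Origin at its underside.
- jar: Glass jar with white cap, 80 mm across, 140 mm high; bystander. Origin at its underside.
- scraper: Scraper about 200 mm long lying on the table near the robot; bystander.
Things that resemble listed ones, but are neither listed nor needed, are in the scene too. What is meant by the carrier is not purple, and is the larger of those in its own colour. There is more than one size of the tray; the one meant has the size given above.

How it is judged:
By the outcome, as a careful person would: the job done as asked, in the order asked, and still so for the second after the job is handed in, with the robot touching nothing.
It also fails if it takes over 72 s, if anything falls off the work surface, if the arm or the gripper's body presses on something with over 40 N, if the wrist force passes 120 N, or if a joint passes its speed limit or range.

## Robot

A 6-joint arm with a two-finger parallel gripper is mounted at the origin on the work surface. World frame = base frame: x ahead of the robot, y to its left, z up, the work surface at z = 0. Lengths are in mm, angles in rad, forces in N, time in s.
With the tool pointing down it reaches from about 350 to 875 mm from the base axis. Payload 4.2 kg.
Tool frame: the origin (TCP) lies midway between the tips of the shut fingers; the grasp point (between the pads) lies behind it (arm.tcp_to_grasp is the z of the grasp point in the tool frame, in mm); z points along the fingers, y is the direction in which the jaws open and shut (so a half turn about z gives the same grasp; the last joint's range is limited). The gripper opens to 85 mm and grips with 20 to 120 N. Pads are 22 mm wide; open, the fingers measure 114 mm over their backs; the gripper's body (76 mm by 85 mm) begins 54 mm behind the grasp point. The pads swing forward as they close: fully open they stand 13 mm farther back than shut.
Start: joints at [-0.849, 0.385, 0.008, 0, -1.194, -0.259], TCP at [279.046, -559.225, 231.312] pointing down, gripper open.
Joint ranges: [-3.14, 3.14], [-1.21, 2.06], [-1.07, 1.41], [-3.16, 2.05], [-2.99, -0.16], [-3.1, 3.1]. Speed limits (rad/s): [2.79, 2.79, 3.14, 3.14, 3.14, 3.14].

## Interface

Orientations are given as a unit quaternion [x, y, z, w].
In Python, from bench import arm, optics, job_done gives the robot as it stands.
- The arm moves only by the tool carry_out, never from a script. Its argument "increments" is a list that holds one entry, the list of rows, each a list of 7 numbers: the shift along the world's x, y, z in m, then the turn, a rotation vector about the world's x, y, z in degrees, then the closure, from -1 (fully open) to 1 (shut). In form: [[[x, y, z, ax, ay, az, fingers], ...]]. A call has 1 to 5 rows; each row shifts and turns the commanded pose from where the row before left it; what a row does not reach is not made up. A row lasts 1/10 s, in which the tool goes at most 50 mm and 8.59 degrees, less where a joint would pass 70% of its speed; a pose out of reach is approached as far as the arm can. A call is refused whole if a number of a shift passes 0.05 or a number of a turn 8.59, either way. A call with a gripper value outside its range is refused whole. The fingers move at their own pace and stop on an object; the grip force is fixed at half the most. Time passes only in rows, so rows that do not move let the fingers close. It gives the time, the measured TCP pose, the force and the opening at its end, in the units of the state.
- arm.read_state(): the state, without advancing time (a new reading comes with each control period).
- optics.get_image(name): name is "scene" or "side" or "wrist"; returns a dict with "color" (384x512x3 uint8, red, green, blue), "fx", "fy", "cx", "cy" (pixels), "distortion" ([k1, k2, p1, p2, k3] as OpenCV has them; the pictures are not rectified), "rvec" (rotation vector, rad) and "tvec" (3), from world to camera coordinates, as OpenCV has them. Camera axes: x right, y down, z forward; pixel columns grow to the right and rows downward; lengths in mm; the calibration is good to about 2 mm. A picture is of the moment at which its call begins. There is no depth.
- job_done(): hands the job in, once; it reports no verdict.
The state is a dict: "clock": time; "joints": joint angles; "joint_vel": joint speeds; "joint_efforts": joint torques, N m; "position": TCP position; "ee_rot": TCP orientation; "contact_force": force on the tool from outside, world axes, zero at the start; "wrist_torque": the same for the moment, N m; "gripper_width": finger opening in mm.
Only numpy, scipy, OpenCV 4.12 (cv2) and the standard library are available. Lean on these libraries where they do the work, as an engineer would, in place of code of your own. Each camera call takes 0.05 s, during which the arm holds its last target.

## Working session

There is one attempt and no reset: what is moved stays moved. The work goes in short steps, Python scripts to look and compute and a tool call to move; the robot and the scene stay as the last step left them, time stands still between calls to the robot, and variables do not carry over. Pictures are saved under pics/ and viewed, and the job is handed in when it is done.

Besides the shell and the picture viewer there is one more tool, called after "Call:" by a JSON object that holds its "name" and its "arguments", one argument or row to a line. carry_out: Moves the arm, as the interface text tells. Its arguments: {"type":"object","properties":{"increments":{"type":"array","items":{"type":"array","items":{"type":"array","items":{"type":"number"}}}}},"required":["increments"]}

```bash
ls; mkdir -p pics; python3 - <<'E'
from bench import arm, optics
import cv2
print(arm.read_state(), arm.tcp_to_grasp)
for n in ("scene","side","wrist"):
    d=optics.get_image(n); cv2.imwrite(f"pics/{n}0.png",cv2.cvtColor(d["color"],cv2.COLOR_RGB2BGR))
    print(n,{k:v for k,v in d.items() if k!="color"})
E
```

```text
pics
{'clock': 0.0, 'joints': array([-8.49410084e-01,  3.85570063e-01,  6.61782743e-03, -4.90406173e-04,
       -1.19399883e+00, -2.58584435e-01]), 'joint_vel': array([-3.96672214e-04, -3.38038045e-05,  1.41437348e-04, -1.28728225e-03,
       -8.64440944e-04,  1.08016921e-03]), 'joint_efforts': array([-1.21066223e-03, -3.92283010e+01,  1.88402045e+01,  4.18615714e+00,
       -4.57232600e-03, -7.82966055e-06]), 'position': array([ 278.77969074, -558.72610687,  230.21157591]), 'ee_rot': array([-2.29253117e-01,  9.73366219e-01,  1.05785843e-03, -3.05933940e-04]), 'contact_force': array([-0.06678246, -0.09536431, -0.22697458]), 'wrist_torque': array([-0.00993608, -0.03981776, -0.00152308]), 'gripper_width': 85.29482098942003} -18.700000000000003
scene {'fx': 391.3822047745158, 'fy': 391.3822047745158, 'cx': 259.26619553122816, 'cy': 183.85345429184292, 'distortion': array([-0.02573985,  0.        ,  0.        ,  0.        ,  0.        ]), 'rvec': array([ 1.27428569,  2.41221086, -0.81301375]), 'tvec': array([ 365.10905661, -224.58617358, 1689.21531997])}
side {'fx': 429.2588827504792, 'fy': 429.2588827504792, 'cx': 252.99587362999216, 'cy': 187.1003209115717, 'distortion': array([-0.16041703,  0.        ,  0.        ,  0.        ,  0.        ]), 'rvec': array([ 0.65617624, -2.576731  ,  1.27274331]), 'tvec': array([ 429.99765699,  331.7484091 , 1131.38736768])}
wrist {'fx': 309.7469194757201, 'fy': 309.7469194757201, 'cx': 251.3181224186705, 'cy': 194.63805528747196, 'distortion': array([-0.07686891,  0.        ,  0.        ,  0.        ,  0.        ]), 'rvec': array([-1.55624303, -2.5143939 , -0.39037178]), 'tvec': array([622.9242045 , -39.1850868 , 380.51398983])}
```

View pics/scene0.png

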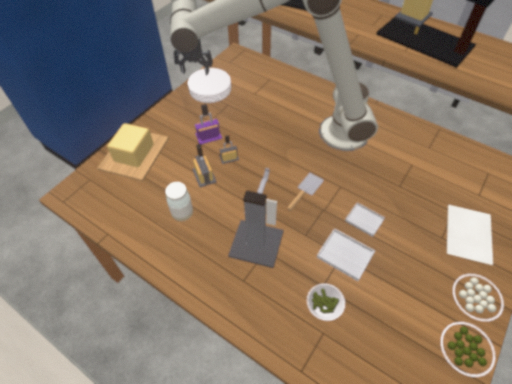

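View pics/side0.png

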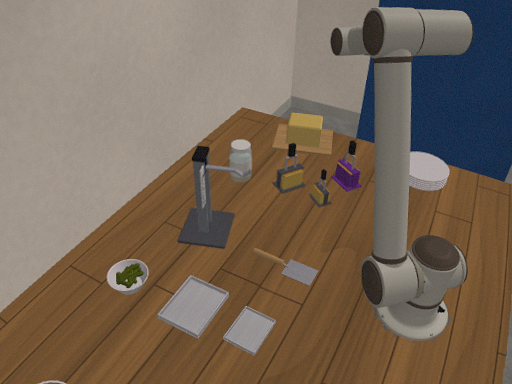

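View pics/wrist0.png

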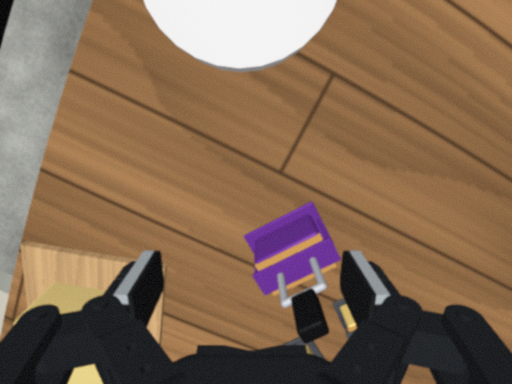

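The target carrier is the larger dark one, at scene (204,165) and side (291,170). The hook stand is at side (205,195), the larger tray at side (194,305), and the smaller tray and smaller carrier are the decoys. I'll zoom in to measure.

```bash
cat > h.py <<'E'
import numpy as np, cv2
from bench import arm, optics
def grab(n,save=None):
    d=optics.get_image(n)
    if save: cv2.imwrite(f"pics/{save}.png",cv2.cvtColor(d["color"],cv2.COLOR_RGB2BGR))
    return d
def cam(d):
    K=np.array([[d["fx"],0,d["cx"]],[0,d["fy"],d["cy"]],[0,0,1.]]); R=cv2.Rodrigues(np.array(d["rvec"]))[0]
    return K,np.array(d["distortion"]),R,np.array(d["tvec"])
def ray(d,p):
    K,D,R,t=cam(d); u=cv2.undistortPoints(np.array([[p]],float),K,D)[0,0]
    v=R.T@np.array([u[0],u[1],1]); return -R.T@t, v/np.linalg.norm(v)
def onz(d,p,z):
    o,v=ray(d,p); return o+v*(z-o[2])/v[2]
def tri(*dp):
    A=np.zeros((3,3));b=np.zeros(3);L=[]
    for d,p in dp:
        o,v=ray(d,p);M=np.eye(3)-np.outer(v,v);A+=M;b+=M@o;L.append((o,M))
    x=np.linalg.solve(A,b); return x,[round(float(np.linalg.norm(M@(x-o))),1) for o,M in L]
def proj(d,X):
    K,D,R,t=cam(d); return cv2.projectPoints(np.array(X,float).reshape(-1,1,3),np.array(d["rvec"]),t,K,D)[0][:,0]
def crop(d,box,s,name):
    x0,y0,x1,y1=box; c=cv2.cvtColor(d["color"][y0:y1,x0:x1],cv2.COLOR_RGB2BGR)
    c=cv2.resize(c,None,fx=s,fy=s,interpolation=cv2.INTER_CUBIC)
    for x in range((x0+9)//10*10,x1,10): cv2.putText(c,str(x),((x-x0)*s,8),0,.3,(0,0,255)); cv2.line(c,((x-x0)*s,10),((x-x0)*s,14),(0,0,255))
    for y in range((y0+9)//10*10,y1,10): cv2.putText(c,str(y),(0,(y-y0)*s+4),0,.3,(0,0,255)); cv2.line(c,(20,(y-y0)*s),(24,(y-y0)*s),(0,0,255))
    cv2.imwrite(f"pics/{name}.png",c)
E
python3 - <<'E'
from h import *
import pickle
S=grab("scene");T=grab("side"); pickle.dump((S,T),open("st.pkl","wb"))
crop(T,(170,130,340,250),4,"cs1"); crop(S,(180,100,290,270),3,"cc1")
crop(T,(150,260,300,360),5,"cs2")
E
```

```text
(no output)
```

View pics/cs1.png

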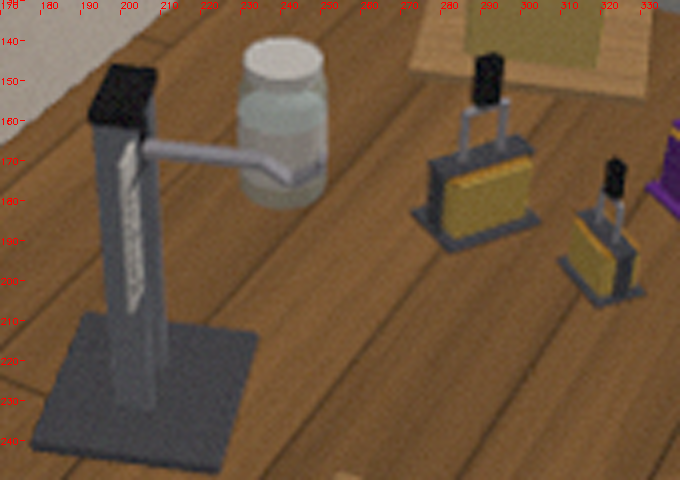

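View pics/cc1.png

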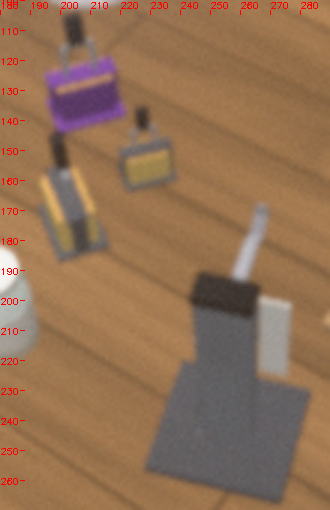

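View pics/cs2.png

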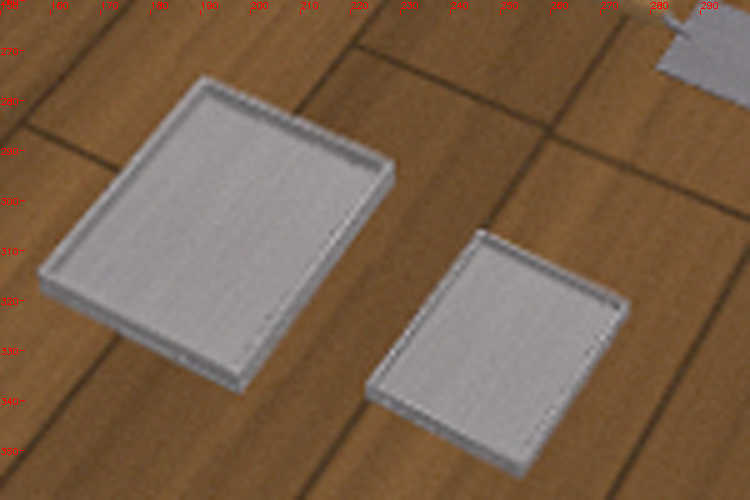

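Side crop: the target carrier has its grip block at (289.5,149.5) and base corners at (272,184), (282,193) and (304,184). The hook lip is near (249,171) and the V bottom near (242,175). The big tray's rim corners are (190,276), (228.5,292), (198,336) and (158,314).

```bash
python3 - <<'E'
from h import *
import pickle
np.set_printoptions(precision=1,suppress=True)
S,T=pickle.load(open("st.pkl","rb"))
print("grip",tri((T,(289.5,149.7)),(S,(198.5,150))))
for p in [(272.5,184),(282.5,193),(304.5,184.5)]: print("base",onz(T,p,0))
for p in [(185,256),(204,250)]: print("baseS",onz(S,p,0))
for p in [(190,275.5),(228.5,292),(198.5,335),(157.5,314)]: print("tray",onz(T,p,18))
for p in [(246,306),(275.5,320),(254,353),(223,336)]: print("small",onz(T,p,18))
for p in [(191,209.5),(234,213.5),(224,247),(177.5,242)]: print("foot",onz(T,p,12 if p[1]<220 else 6))
for p in [(228,256),(272,267),(282,229)]: print("footS",onz(S,p,12))
for p in [(197,146),(208,148),(204.5,161.5),(192,160.5)]: print("top",onz(T,p,292))
for p in [(244.5,190.5),(265,196),(262,206),(242,201)]: print("topS",onz(S,p,292))
print("lip",tri((T,(249.5,170)),(S,(266.5,168))))
E
```

```text
grip (array([ 530. , -346.5,  149.2]), [2.9, 2.9])
base [ 575.1 -317.6    0. ]
base [ 521.1 -287.8   -0. ]
base [ 471.9 -372.9    0. ]
baseS [ 835.8 -178.1    0. ]
baseS [ 781.4 -138.9    0. ]
tray [581.6 198.7  18. ]
tray [458.4 195.8  18. ]
tray [454.8 348.9  18. ]
tray [581.3 349.1  18. ]
small [394.8 213.5  18. ]
small [307.7 215.9  18. ]
small [311.4 326.5  18. ]
small [400.6 321.5  18. ]
foot [743.4 -43.2  12. ]
foot [609.  -96.3  12. ]
foot [562.1  46.2   6. ]
foot [697.3  98.6   6. ]
footS [757.2 -52.3  12. ]
footS [707.   92.6  12. ]
footS [565.4  42.   12. ]
top [684.5 -19.7 292. ]
top [651.6 -26.2 292. ]
top [623.3  35.1 292. ]
top [655.3  47.8 292. ]
topS [663.9 -38.9 292. ]
topS [646.6  21.4 292. ]
topS [680.2  33.7 292. ]
topS [698.1 -23.1 292. ]
lip (array([528.6, -50.4, 246.9]), [2.9, 2.9])
```

```bash
python3 - <<'E'
from h import *
np.set_printoptions(precision=1,suppress=True)
W=optics.get_image("wrist"); K,D,R,t=cam(W); print(-R.T@t, R)
E
```

```text
[ 209.2 -592.9  373.6] [[-0.4  0.9  0. ]
 [ 0.9  0.4  0.3]
 [ 0.3  0.1 -1. ]]
```

Call:
{"name": "carry_out", "arguments": {
  "increments": [
    [[0.04, 0.03, 0.02, 0, 0, -8, -1], [0.04, 0.03, 0.01, 0, 0, -8, -1], [0.04, 0.03, 0, 0, 0, -8, -1], [0.04, 0.03, 0, 0, 0, -8, -1], [0.04, 0.03, 0, 0, 0, -8, -1]]
  ]
}}

```text
clock: 0.8
position: [476.5, -410.7, 260.0]
ee_rot: [0.12, 0.993, -0.0, 0.0]
contact_force: [0.9, -0.2, -0.6]
gripper_width: 85.3
```

Call:
{"name": "carry_out", "arguments": {
  "increments": [
    [[0.02, 0.03, 0, 0, 0, -8, -1], [0.0, 0.0, 0, 0, 0, -8, -1], [0, 0, 0, 0, 0, 0, -1], [0, 0, 0, 0, 0, 0, -1]]
  ]
}}

```text
clock: 1.2
position: [495.0, -382.2, 259.6]
ee_rot: [0.253, 0.968, -0.0, -0.0]
contact_force: [-0.4, 0.0, 0.8]
gripper_width: 85.8
```

```bash
python3 - <<'E'
from h import *
np.set_printoptions(precision=1,suppress=True)
W=grab("wrist","w1"); K,D,R,t=cam(W); print(-R.T@t)
print(arm.read_state()["position"],arm.read_state()["ee_rot"])
E
```

```text
[ 427.  -343.7  402.4]
[ 494.8 -382.5  259.7] [ 0.3  1.  -0.  -0. ]
```

View pics/w1.png

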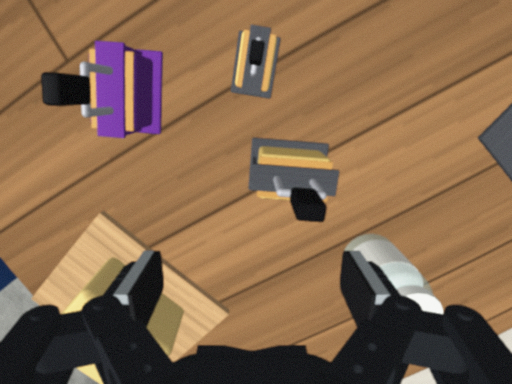

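```bash
python3 - <<'E'
from h import *
import pickle
W=grab("wrist"); pickle.dump(W,open("w1.pkl","wb"))
crop(W,(235,125,355,235),5,"w1c"); 
E
```

```text
(no output)
```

View pics/w1c.png

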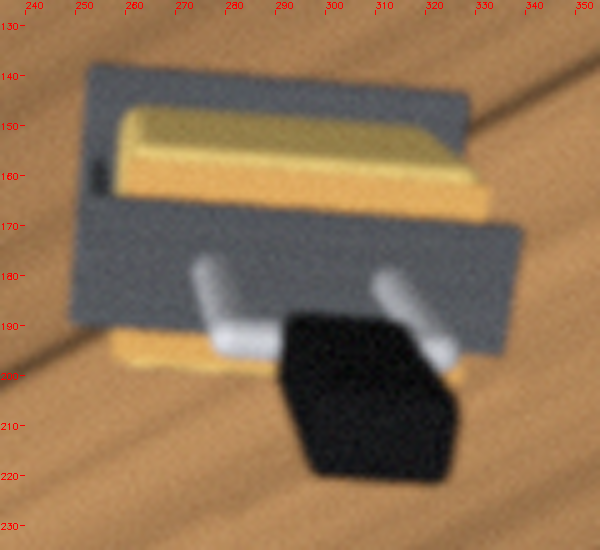

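```bash
python3 - <<'E'
from h import *
import pickle
np.set_printoptions(precision=1,suppress=True)
W=pickle.load(open("w1.pkl","rb"))
print("grip top",onz(W,(309.5,211),174))
a,b=onz(W,(278.5,193),122),onz(W,(323,195.5),122); print("eye",a,b,(a+b)/2,np.degrees(np.arctan2(*(a-b)[1::-1])),np.linalg.norm(a-b))
a,b=onz(W,(253,138),6),onz(W,(328.5,144),6); print("base",a,b,(a+b)/2,np.degrees(np.arctan2(*(a-b)[1::-1])),np.linalg.norm(a-b))
a,b=onz(W,(258.5,164),60),onz(W,(333,169.5),60); print("cheese",a,b,np.degrees(np.arctan2(*(a-b)[1::-1])),np.linalg.norm(a-b))
a,b=onz(W,(256,165),75),onz(W,(339,171),75); c,d=onz(W,(249,190),75),onz(W,(335.5,196),75);print("plate",a,b,c,d,(a+b+c+d)/4,np.degrees(np.arctan2(*(a-b+c-d)[1::-1])),np.linalg.norm(a-b))
q=arm.read_state()["ee_rot"]; print("tool y",np.degrees(np.arctan2(q[1]**2-q[0]**2,2*q[0]*q[1])))
E
```

```text
grip top [ 524. -346.  174.]
eye [ 515.3 -364.1  122. ] [ 538.4 -328.2  122. ] [ 526.8 -346.2  122. ] -122.68948604152288 42.705597428176546
base [ 471.2 -366.5    6. ] [ 525.2 -285.5    6. ] [ 498.2 -326.     6. ] -123.66311490287652 97.30844385495706
cheese [ 493.6 -372.3   60. ] [ 540.6 -301.4   60. ] -123.51069411385997 85.02803030292885
plate [ 490.3 -373.9   75. ] [ 540.3 -298.2   75. ] [ 511.1 -394.3   75. ] [ 564.5 -313.5   75. ] [ 526.6 -345.    75. ] -123.44742451698852 90.74465274412307
tool y 60.599911148853444
```

The wrist view gives carrier centre (526.5,-345.5) with y at about 56.6°, and the grip, eye and base all agree. Moving above it, then down.

Call:
{"name": "carry_out", "arguments": {
  "increments": [
    [[0.032, 0.037, 0, 0, 0, -4, -1], [0, 0, -0.03, 0, 0, 0, -1], [0, 0, -0.03, 0, 0, 0, -1], [0, 0, 0, 0, 0, 0, -1]]
  ]
}}

```text
clock: 1.7
position: [524.3, -344.3, 195.0]
ee_rot: [0.288, 0.958, 0.001, -0.005]
contact_force: [-0.8, -0.2, -0.1]
gripper_width: 85.5
```

```bash
python3 - <<'E'
from h import *
np.set_printoptions(precision=1,suppress=True)
W=grab("wrist","w2"); S=grab("scene"); T=grab("side");crop(W,(120,190,400,384),2,"w2"); crop(T,(240,110,340,200),5,"t2")
s=arm.read_state();print(s["position"]); print(proj(W,[[526.5,-345.5,174]]),proj(T,[[526.5,-345.5,174]]))
E
```

```text
[ 527.6 -346.4  201.3]
[[251.2 242.2]] [[291.4 143.3]]
```

View pics/w2.png

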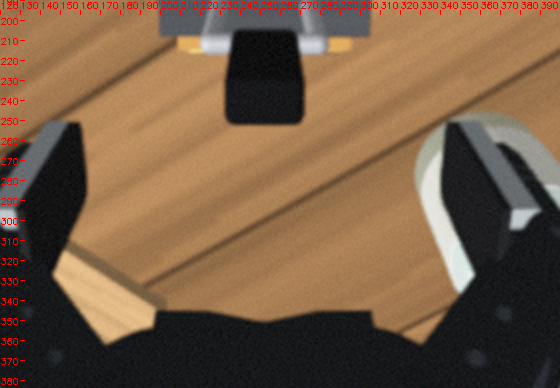

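View pics/t2.png

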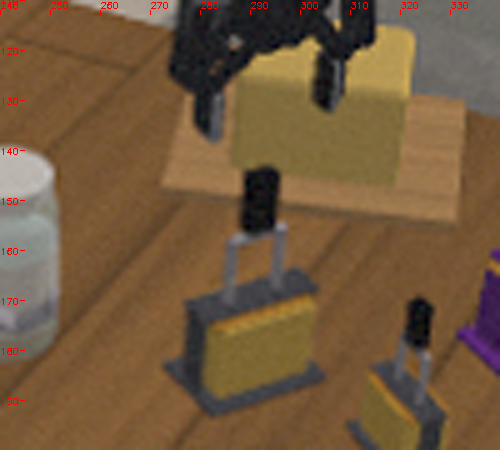

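```bash
python3 - <<'E'
from h import *
import pickle
np.set_printoptions(precision=1,suppress=True)
S,T=pickle.load(open("st.pkl","rb")); print(onz(T,(241,145),140),onz(S,(176.5,190),140), onz(T,(128,271),45),arm.read_state()["position"])
E
```

```text
[ 696.  -297.6  140. ] [ 705.1 -300.7  140. ] [724.6 289.8  45. ] [ 527.6 -346.4  201.3]
```

The grip block sits centred between the fingers (wrist x≈252), and the jar is 180 mm away. Descending and closing.

Call:
{"name": "carry_out", "arguments": {
  "increments": [
    [[0, 0, -0.03, 0, 0, 0, -1], [0, 0, -0.025, 0, 0, 0, -1], [0, 0, -0.011, 0, 0, 0, -1], [0, 0, 0, 0, 0, 0, -1], [0, 0, 0, 0, 0, 0, 0]]
  ]
}}

```text
clock: 2.35
position: [528.2, -346.0, 135.6]
ee_rot: [0.288, 0.958, -0.0, 0.002]
contact_force: [0.8, 0.0, 0.7]
gripper_width: 73.2
```

Call:
{"name": "carry_out", "arguments": {
  "increments": [
    [[0, 0, 0, 0, 0, 0, 1], [0, 0, 0, 0, 0, 0, 1], [0, 0, 0, 0, 0, 0, 1], [0, 0, 0, 0, 0, 0, 1], [0, 0, 0, 0, 0, 0, 1]]
  ]
}}

```text
clock: 2.85
position: [527.4, -345.6, 134.5]
ee_rot: [0.288, 0.958, -0.0, 0.001]
contact_force: [-2.3, -1.1, 2.6]
gripper_width: 23.6
```

Call:
{"name": "carry_out", "arguments": {
  "increments": [
    [[0, 0, 0, 0, 0, 0, 1], [0, 0, 0, 0, 0, 0, 1], [0, 0, 0, 0, 0, 0, 1]]
  ]
}}

```text
clock: 3.15
position: [527.4, -345.6, 134.5]
ee_rot: [0.288, 0.958, -0.0, 0.001]
contact_force: [-2.2, -1.3, 5.5]
gripper_width: 23.2
```

```bash
python3 - <<'E'
from h import *
np.set_printoptions(precision=2,suppress=True)
s=arm.read_state();print(s)
W=grab("wrist","w3")
E
```

```text
{'clock': 3.15, 'joints': array([-0.32,  0.47, -0.11,  0.  , -0.99, -1.83]), 'joint_vel': array([ 0.,  0.,  0., -0.,  0.,  0.]), 'joint_efforts': array([  1.45, -38.31,  15.69,   2.86,   0.32,  -0.02]), 'position': array([ 527.39, -345.56,  134.53]), 'ee_rot': array([ 0.29,  0.96, -0.  ,  0.  ]), 'contact_force': array([-2.21, -1.32,  5.5 ]), 'wrist_torque': array([-0.21,  0.4 ,  0.06]), 'gripper_width': 23.19288948234453}
```

View pics/w3.png

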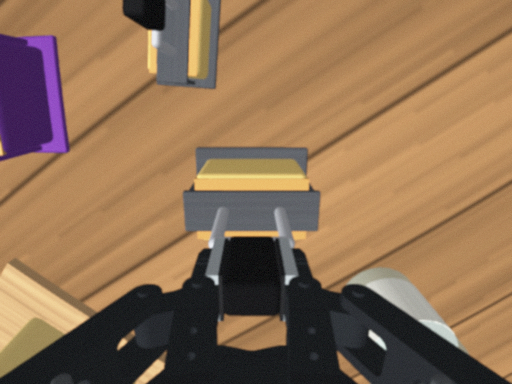

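Gripped (width 23.2). Lifting gently to weigh.

Call:
{"name": "carry_out", "arguments": {
  "increments": [
    [[0, 0, 0.005, 0, 0, 0, 1], [0, 0, 0.01, 0, 0, 0, 1], [0, 0, 0.02, 0, 0, 0, 1], [0, 0, 0.03, 0, 0, 0, 1], [0, 0, 0.03, 0, 0, 0, 1]]
  ]
}}

```text
clock: 3.7
position: [526.2, -344.0, 227.3]
ee_rot: [0.288, 0.958, 0.001, -0.003]
contact_force: [0.1, 0.3, -7.5]
gripper_width: 23.5
```

Call:
{"name": "carry_out", "arguments": {
  "increments": [
    [[0, 0, 0.03, 0, 0, 0, 1], [0, 0, 0.03, 0, 0, 0, 1], [0, 0, 0.01, 0, 0, 0, 1], [0, 0, 0, 0, 0, 0, 1], [0, 0, 0, 0, 0, 0, 1]]
  ]
}}

```text
clock: 4.2
position: [526.3, -344.1, 295.9]
ee_rot: [0.288, 0.958, 0.001, -0.002]
contact_force: [-0.4, -0.5, -8.3]
gripper_width: 23.2
```

Call:
{"name": "carry_out", "arguments": {
  "increments": [
    [[0.015, 0.03, 0, 0, 0, 0, 1], [0.02, 0.04, 0, 0, 0, 0, 1], [0.02, 0.04, 0, 0, 0, 0, 1], [0.015, 0.04, 0, 0, 0, 0, 1], [0, 0.02, 0, 0, 0, 0, 1]]
  ]
}}

```text
clock: 4.7
position: [598.1, -171.3, 294.8]
ee_rot: [0.286, 0.958, 0.001, -0.002]
contact_force: [-1.4, 0.1, -8.1]
gripper_width: 23.3
```

Call:
{"name": "carry_out", "arguments": {
  "increments": [
    [[0, 0, 0, 0, 0, 0, 1], [0, 0, 0, 0, 0, 0, 1], [0, 0, 0, 0, 0, 0, 1], [0, 0, 0, 0, 0, 0, 1], [0, 0, 0, 0, 0, 0, 1]]
  ]
}}

```text
clock: 5.2
position: [596.9, -176.0, 298.4]
ee_rot: [0.288, 0.958, -0.0, -0.0]
contact_force: [0.7, -0.7, -7.7]
gripper_width: 23.2
```

```bash
python3 - <<'E'
from h import *
import pickle
np.set_printoptions(precision=2,suppress=True)
for i in range(3):
    W=grab("wrist","w4");s=arm.read_state();print(s["position"],s["contact_force"],s["wrist_torque"],s["ee_rot"])
pickle.dump(W,open("w4.pkl","wb"))
E
```

```text
[ 596.95 -175.91  298.51] [-0.3  -0.61 -7.98] [ 0.02 -0.07  0.04] [ 0.29  0.96 -0.   -0.  ]
[ 596.99 -175.78  298.59] [ 0.39 -0.08 -6.75] [-0.01  0.01 -0.05] [ 0.29  0.96  0.   -0.  ]
[ 597.05 -175.65  298.64] [-0.17 -0.35 -7.49] [ 0.03  0.02 -0.03] [0.29 0.96 0.   0.  ]
```

View pics/w4.png

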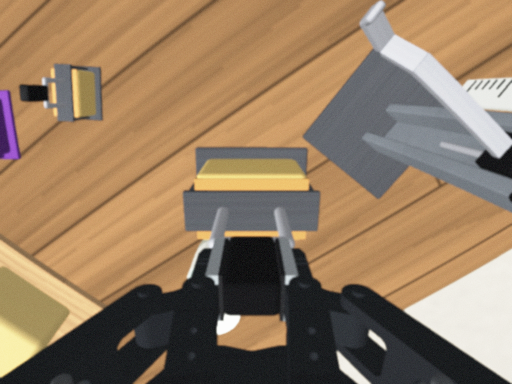

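The hook is clear at the upper right: lip near (375,8), V near (390,45), strip running to the column at (500,140). Weight is about 7.7 N.

```bash
python3 - <<'E'
from h import *
import pickle
W=pickle.load(open("w4.pkl","rb")); crop(W,(352,0,512,110),5,"w4c")
E
```

```text
(no output)
```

View pics/w4c.png

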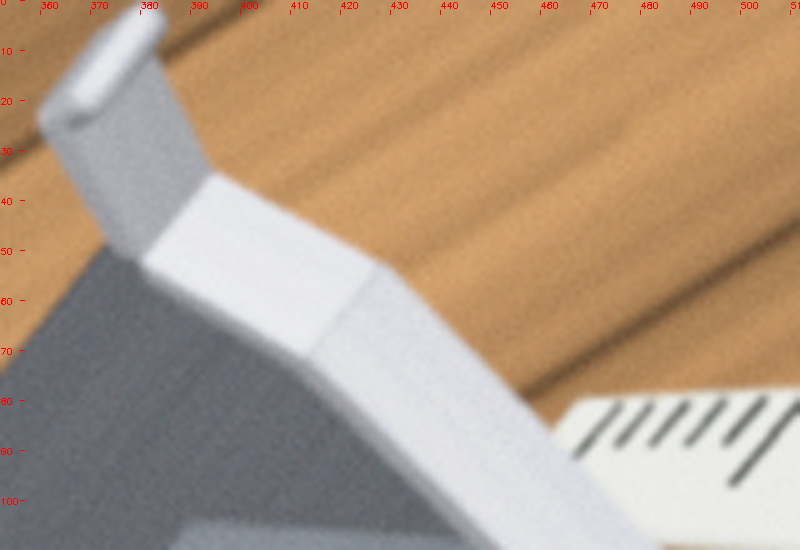

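```bash
python3 - <<'E'
from h import *
import pickle
np.set_printoptions(precision=1,suppress=True)
W=pickle.load(open("w4.pkl","rb"))
def e(n,p,q,z):
    a,b=onz(W,p,z),onz(W,q,z); print(n,a[:2],b[:2],(a+b)[:2]/2,np.linalg.norm(a-b),np.degrees(np.arctan2(*(a-b)[1::-1])))
e("crease",(380.3,52),(394.5,34.3),230)
e("lip",(367.5,20.5),(381,2.5),253)
e("knee",(412.5,71),(428.5,53),247)
e("strip",(452,110),(484,110),247)
a,b=onz(W,(428.5,53),247),onz(W,(481,107),247); print(np.degrees(np.arctan2(*(b-a)[1::-1])))
S,T=pickle.load(open("st.pkl","rb"))
print("T crease",onz(T,(242,175.3),230))
print("S lip",onz(S,(266.5,167.5),253))
E
```

```text
crease [553.2 -47.1] [548.6 -34.1] [550.9 -40.6] 13.821590278685923 -70.65101380462048
lip [532.2 -54.6] [528.  -43.4] [530.1 -49. ] 11.954919039301783 -69.3091501946333
knee [571.6 -42. ] [567.5 -28.8] [569.6 -35.4] 13.84764582518352 -73.0058545091889
strip [606.3 -30. ] [617.9 -11.2] [612.1 -20.6] 22.10697165058683 -121.5816684781884
19.128097413473146
T crease [545.9 -34.1 230. ]
S lip [528.7 -51.6 253. ]
```

Hook seat is at (551,-40.6), pointing axis about 19.2° (y axis 109.2°), which matches the column position. Moving the carrier to a standoff in front of the lip and turning +52.6°.

Call:
{"name": "carry_out", "arguments": {
  "increments": [
    [[-0.03, 0.01, 0, 0, 0, 7.5, 1], [-0.03, 0.01, 0, 0, 0, 7.5, 1], [-0.03, 0.01, 0, 0, 0, 7.5, 1], [-0.03, 0.01, 0, 0, 0, 7.5, 1], [-0.01, 0.02, -0.01, 0, 0, 7.5, 1]]
  ]
}}

```text
clock: 5.85
position: [464.8, -115.9, 290.5]
ee_rot: [-0.037, 0.999, -0.0, 0.001]
contact_force: [2.4, 1.0, -7.1]
gripper_width: 23.2
```

Call:
{"name": "carry_out", "arguments": {
  "increments": [
    [[-0.01, 0.02, -0.01, 0, 0, 7.5, 1], [0, 0.02, 0, 0, 0, 7.6, 1], [0, 0, 0, 0, 0, 0, 1], [0, 0, 0, 0, 0, 0, 1], [0, 0, 0, 0, 0, 0, 1]]
  ]
}}

```text
clock: 6.35
position: [457.4, -75.6, 279.1]
ee_rot: [-0.166, 0.986, -0.0, 0.0]
contact_force: [-0.7, -0.3, -8.1]
gripper_width: 23.1
```

```bash
python3 - <<'E'
from h import *
np.set_printoptions(precision=3,suppress=True)
F=[]
for i in range(8):
    T=grab("side");s=arm.read_state();F.append(s["contact_force"])
q=s["ee_rot"]; print(s["clock"],s["position"],q,"tool y",np.degrees(np.arctan2(q[1]**2-q[0]**2,2*q[0]*q[1])),np.mean(F,0),np.std(F,0))
crop(T,(170,120,330,260),4,"t5")
E
```

```text
6.75 [457.221 -75.349 278.598] [-0.166  0.986 -0.    -0.   ] tool y 109.12735786182613 [ 0.022  0.005 -7.283] [0.4   0.294 0.404]
```

View pics/t5.png

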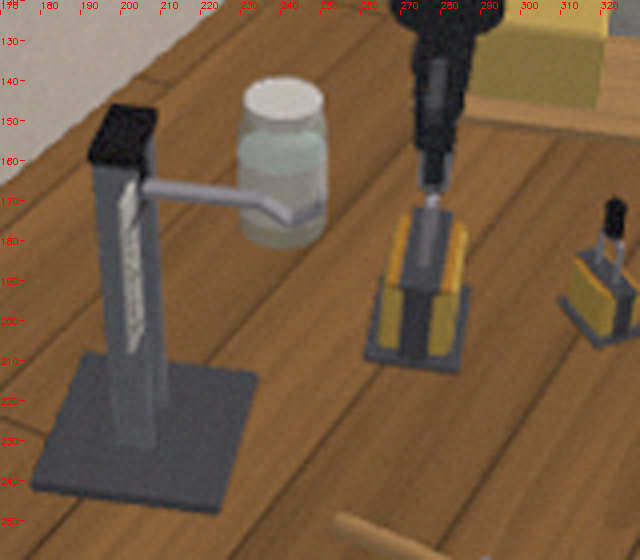

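Carrier is edge-on and aligned with the hook, and bar height is about 266 (31 above the seat). Advancing half way, then checking.

Call:
{"name": "carry_out", "arguments": {
  "increments": [
    [[0.012, 0.005, 0, 0, 0, 0, 1], [0.014, 0.005, 0, 0, 0, 0, 1], [0.014, 0.005, -0.001, 0, 0, 0, 1], [0.012, 0.004, 0, 0, 0, 0, 1], [0, 0, 0, 0, 0, 0, 1]]
  ]
}}

```text
clock: 7.25
position: [511.5, -55.3, 277.1]
ee_rot: [-0.167, 0.986, -0.0, 0.0]
contact_force: [-0.7, -0.4, -8.2]
gripper_width: 23.3
```

```bash
python3 - <<'E'
from h import *
np.set_printoptions(precision=2,suppress=True)
T=grab("side");S=grab("scene");T=grab("side");s=arm.read_state();print(s["position"],s["contact_force"])
p=s["position"]; print(proj(T,[p-[0,0,12.5]]),proj(T,[[551,-40.6,235]]),proj(T,[[530,-49,253]]))
crop(T,(190,130,310,230),6,"t6"); crop(S,(220,130,310,260),4,"s6")
E
```

```text
[508.82 -56.1  277.21] [-0.26 -0.09 -7.56]
[[257.6  165.04]] [[241.55 172.16]] [[249.6  167.59]]
```

View pics/t6.png

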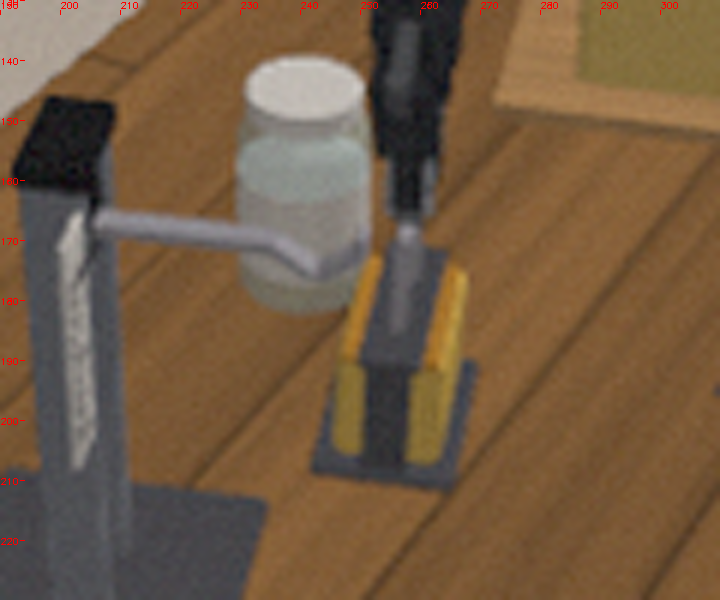

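View pics/s6.png

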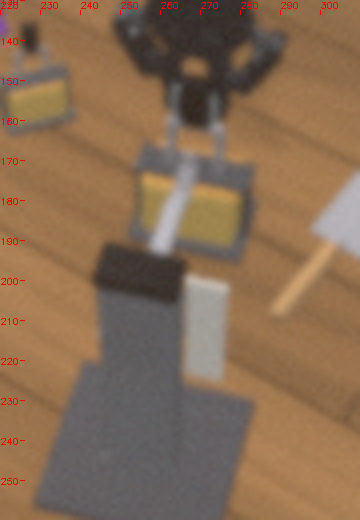

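The scene view shows the lip between the posts, and the side view shows the bar above lip height. Going in.

Call:
{"name": "carry_out", "arguments": {
  "increments": [
    [[0.01, 0.004, 0, 0, 0, 0, 1], [0.01, 0.004, 0, 0, 0, 0, 1], [0.01, 0.0035, 0, 0, 0, 0, 1], [0.008, 0.003, 0, 0, 0, 0, 1], [0.004, 0.001, 0, 0, 0, 0, 1]]
  ]
}}

```text
clock: 7.9
position: [552.4, -40.1, 277.4]
ee_rot: [-0.167, 0.986, -0.0, 0.0]
contact_force: [0.1, 0.8, -7.5]
gripper_width: 23.6
```

Call:
{"name": "carry_out", "arguments": {
  "increments": [
    [[0, 0, 0, 0, 0, 0, 1], [0, 0, 0, 0, 0, 0, 1]]
  ]
}}

```text
clock: 8.1
position: [550.9, -40.7, 277.4]
ee_rot: [-0.166, 0.986, 0.0, -0.001]
contact_force: [-0.6, 0.4, -6.4]
gripper_width: 22.7
```

```bash
python3 - <<'E'
from h import *
np.set_printoptions(precision=2,suppress=True)
F=[]
for i in range(4):
    T=grab("side");s=arm.read_state();F.append(s["contact_force"])
S=grab("scene")
p=s["position"];print(s["clock"],p,np.mean(F,0),s["wrist_torque"])
crop(T,(190,130,310,230),6,"t7"); crop(S,(220,130,310,260),4,"s7")
E
```

```text
8.3 [550.9  -40.77 277.82] [ 0.16 -0.15 -7.41] [-0.04 -0.01  0.  ]
```

View pics/t7.png

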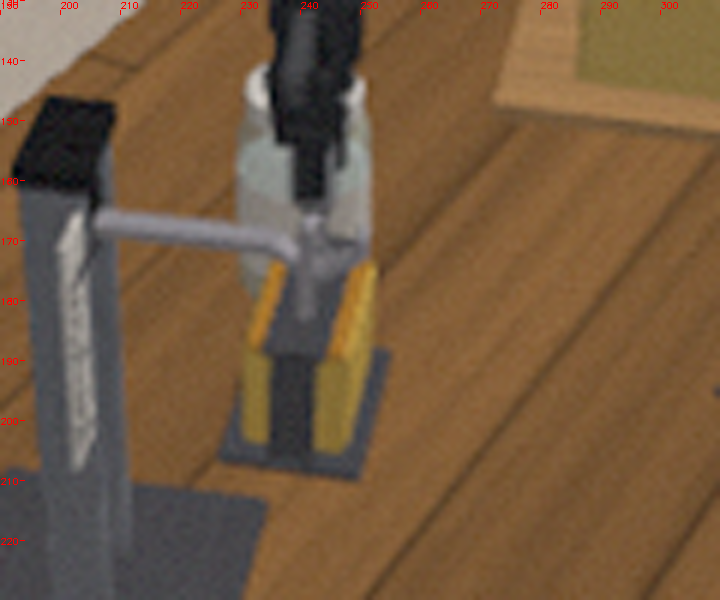

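View pics/s7.png

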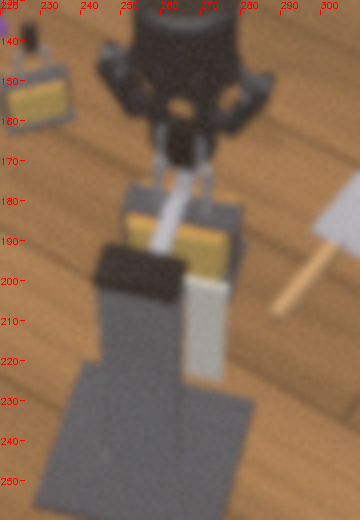

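Threaded over the lip, force unchanged at 7.4 N, hook undisturbed. Lowering at 2 mm per row.

Call:
{"name": "carry_out", "arguments": {
  "increments": [
    [[0, 0, -0.002, 0, 0, 0, 1], [0, 0, -0.002, 0, 0, 0, 1], [0, 0, -0.002, 0, 0, 0, 1], [0, 0, -0.002, 0, 0, 0, 1], [0, 0, -0.002, 0, 0, 0, 1]]
  ]
}}

```text
clock: 8.85
position: [551.2, -40.6, 267.4]
ee_rot: [-0.166, 0.986, 0.0, -0.0]
contact_force: [0.5, -0.1, -7.3]
gripper_width: 23.4
```

Call:
{"name": "carry_out", "arguments": {
  "increments": [
    [[0, 0, -0.002, 0, 0, 0, 1], [0, 0, -0.002, 0, 0, 0, 1], [0, 0, -0.002, 0, 0, 0, 1], [0, 0, -0.002, 0, 0, 0, 1], [0, 0, -0.002, 0, 0, 0, 1]]
  ]
}}

```text
clock: 9.35
position: [551.2, -40.6, 257.5]
ee_rot: [-0.166, 0.986, -0.0, -0.0]
contact_force: [-0.3, 0.5, -8.3]
gripper_width: 23.5
```

Call:
{"name": "carry_out", "arguments": {
  "increments": [
    [[0, 0, -0.002, 0, 0, 0, 1], [0, 0, -0.002, 0, 0, 0, 1], [0, 0, -0.002, 0, 0, 0, 1], [0, 0, -0.002, 0, 0, 0, 1], [0, 0, -0.002, 0, 0, 0, 1]]
  ]
}}

```text
clock: 9.85
position: [551.2, -40.6, 247.5]
ee_rot: [-0.166, 0.986, -0.0, 0.0]
contact_force: [-0.4, -0.7, -6.8]
gripper_width: 23.4
```

Call:
{"name": "carry_out", "arguments": {
  "increments": [
    [[0, 0, -0.002, 0, 0, 0, 1], [0, 0, -0.002, 0, 0, 0, 1], [0, 0, -0.002, 0, 0, 0, 1], [0, 0, -0.002, 0, 0, 0, 1], [0, 0, -0.002, 0, 0, 0, 1]]
  ]
}}

```text
clock: 10.35
position: [551.3, -40.6, 237.7]
ee_rot: [-0.166, 0.986, -0.0, 0.0]
contact_force: [-0.1, 0.7, -7.2]
gripper_width: 23.4
```

```bash
python3 - <<'E'
from h import *
np.set_printoptions(precision=2,suppress=True)
F=[]
for i in range(4):
    T=grab("side");s=arm.read_state();F.append(s["contact_force"])
p=s["position"];print(s["clock"],p,np.mean(F,0),s["wrist_torque"])
crop(T,(190,130,310,230),6,"t8")
E
```

```text
10.55 [551.13 -40.66 237.73] [-0.77  0.12 -5.83] [ 0.06  0.28 -0.03]
```

View pics/t8.png

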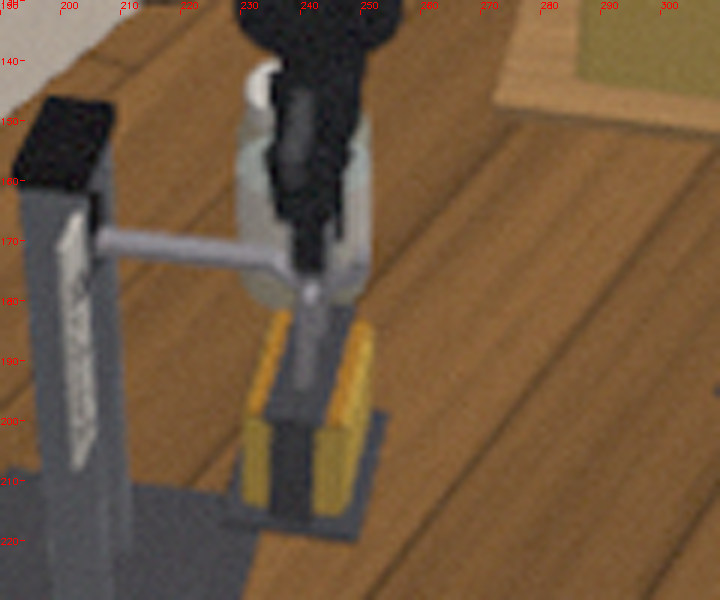

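Seated: the hook is moving down and taking 1.6 N, but Fx = -0.8 suggests the bar is riding slightly up the column side of the V. Trimming toward -x while lowering.

Call:
{"name": "carry_out", "arguments": {
  "increments": [
    [[-0.0004, -0.0001, -0.002, 0, 0, 0, 1], [-0.0004, -0.0001, -0.002, 0, 0, 0, 1], [-0.0004, -0.0001, -0.002, 0, 0, 0, 1], [-0.0004, -0.0002, -0.002, 0, 0, 0, 1], [-0.0004, -0.0002, -0.002, 0, 0, 0, 1]]
  ]
}}

```text
clock: 11.05
position: [549.8, -41.1, 227.8]
ee_rot: [-0.166, 0.986, 0.0, 0.001]
contact_force: [0.7, 0.1, -4.8]
gripper_width: 23.3
```

```bash
python3 - <<'E'
from h import *
np.set_printoptions(precision=2,suppress=True)
F=[];Q=[]
for i in range(6):
    T=grab("side");s=arm.read_state();F.append(s["contact_force"]);Q.append(s["wrist_torque"])
p=s["position"];print(s["clock"],p,np.mean(F,0),np.mean(Q,0))
E
```

```text
11.35 [549.76 -41.14 228.  ] [ 1.36  0.64 -5.33] [ 0.25 -0.42  0.01]
```

Call:
{"name": "carry_out", "arguments": {
  "increments": [
    [[0.0002, 0.0001, -0.002, 0, 0, 0, 1], [0.0002, 0.0001, -0.002, 0, 0, 0, 1], [0.0002, 0.0001, -0.002, 0, 0, 0, 1], [0.0001, 0, -0.002, 0, 0, 0, 1], [0, 0, -0.002, 0, 0, 0, 1]]
  ]
}}

```text
clock: 11.85
position: [549.8, -41.1, 217.5]
ee_rot: [-0.166, 0.986, -0.0, -0.0]
contact_force: [1.0, 0.1, -3.9]
gripper_width: 23.1
```

```bash
python3 - <<'E'
from h import *
np.set_printoptions(precision=2,suppress=True)
F=[];Q=[]
for i in range(6):
    T=grab("side");s=arm.read_state();F.append(s["contact_force"]);Q.append(s["wrist_torque"])
p=s["position"];print(s["clock"],p,np.mean(F,0),np.mean(Q,0))
E
```

```text
12.15 [549.82 -41.08 217.75] [ 0.63  0.31 -3.73] [ 0.05 -0.23  0.02]
```

Call:
{"name": "carry_out", "arguments": {
  "increments": [
    [[0.0002, 0.0001, -0.002, 0, 0, 0, 1], [0.0001, 0, -0.002, 0, 0, 0, 1], [0, 0, -0.002, 0, 0, 0, 1], [0, 0, -0.002, 0, 0, 0, 1], [0, 0, -0.002, 0, 0, 0, 1]]
  ]
}}

```text
clock: 12.65
position: [549.9, -41.1, 207.5]
ee_rot: [-0.166, 0.986, -0.0, -0.0]
contact_force: [-0.7, -1.1, -2.3]
gripper_width: 23.1
```

Call:
{"name": "carry_out", "arguments": {
  "increments": [
    [[0, 0, -0.002, 0, 0, 0, 1], [0, 0, -0.002, 0, 0, 0, 1], [0, 0, -0.002, 0, 0, 0, 1], [0, 0, -0.002, 0, 0, 0, 1], [0, 0, -0.002, 0, 0, 0, 1]]
  ]
}}

```text
clock: 13.15
position: [550.0, -41.1, 197.6]
ee_rot: [-0.166, 0.986, -0.0, -0.0]
contact_force: [-2.4, -2.4, -1.8]
gripper_width: 23.3
```

```bash
python3 - <<'E'
from h import *
np.set_printoptions(precision=2,suppress=True)
F=[];Q=[]
for i in range(8):
    T=grab("side");s=arm.read_state();F.append(s["contact_force"]);Q.append(s["wrist_torque"])
p=s["position"];print(s["clock"],p,np.mean(F,0),np.mean(Q,0))
E
```

```text
13.55 [550.   -41.05 197.69] [-2.18 -1.42 -1.49] [-0.44  0.73  0.  ]
```

Call:
{"name": "carry_out", "arguments": {
  "increments": [
    [[-0.0002, -0.0001, -0.002, 0, 0, 0, 1], [0, 0, -0.002, 0, 0, 0, 1], [0, 0, -0.002, 0, 0, 0, 1], [0, 0, -0.0015, 0, 0, 0, 1], [0, 0, -0.001, 0, 0, 0, 1]]
  ]
}}

```text
clock: 14.05
position: [550.0, -41.0, 189.0]
ee_rot: [-0.166, 0.986, -0.0, -0.0]
contact_force: [-2.5, -1.7, 0.1]
gripper_width: 23.0
```

```bash
python3 - <<'E'
from h import *
np.set_printoptions(precision=2,suppress=True)
F=[];Q=[]
for i in range(14):
    T=grab("side");s=arm.read_state();F.append(s["contact_force"]);Q.append(s["wrist_torque"])
p=s["position"];print(s["clock"],p,np.mean(F,0),np.std(F,0)/3.7,np.mean(Q,0),s["ee_rot"])
crop(T,(190,130,310,250),5,"t9")
E
```

```text
14.75 [550.01 -41.04 189.2 ] [-2.55 -1.17 -0.4 ] [0.1  0.14 0.14] [-0.45  0.87 -0.  ] [-0.17  0.99 -0.    0.  ]
```

View pics/t9.png

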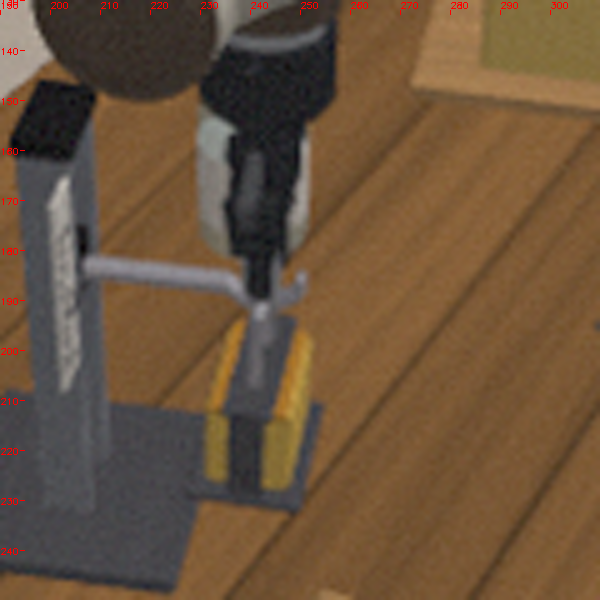

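Call:
{"name": "carry_out", "arguments": {
  "increments": [
    [[-0.0003, -0.0001, -0.0015, 0, 0, 0, 1], [-0.0003, -0.0001, -0.001, 0, 0, 0, 1], [0, 0, -0.0005, 0, 0, 0, 1], [0, 0, 0, 0, 0, 0, 1]]
  ]
}}

```text
clock: 15.15
position: [549.9, -41.1, 186.3]
ee_rot: [-0.166, 0.986, 0.0, 0.001]
contact_force: [-1.8, -1.2, -0.1]
gripper_width: 23.3
```

```bash
python3 - <<'E'
from h import *
np.set_printoptions(precision=2,suppress=True)
F=[];Q=[]
for i in range(14):
    T=grab("side");s=arm.read_state();F.append(s["contact_force"]);Q.append(s["wrist_torque"])
p=s["position"];print(s["clock"],p,np.mean(F,0),np.std(F,0)/3.7,np.mean(Q,0),s["ee_rot"])
E
```

```text
15.85 [549.81 -41.11 186.36] [-0.45 -0.4  -0.02] [0.15 0.1  0.11] [-0.15  0.12  0.  ] [-0.17  0.99  0.    0.  ]
```

Forces balanced (Fz ≈ 0, lateral < 0.6 N). Releasing.

Call:
{"name": "carry_out", "arguments": {
  "increments": [
    [[0, 0, 0, 0, 0, 0, 0.35], [0, 0, 0, 0, 0, 0, 0.2], [0, 0, 0, 0, 0, 0, 0], [0, 0, 0, 0, 0, 0, -0.3], [0, 0, 0, 0, 0, 0, -0.3]]
  ]
}}

```text
clock: 16.35
position: [549.4, -41.2, 186.2]
ee_rot: [-0.166, 0.986, 0.0, -0.0]
contact_force: [-0.1, 0.1, 0.6]
gripper_width: 55.5
```

```bash
python3 - <<'E'
from h import *
np.set_printoptions(precision=2,suppress=True)
T=grab("side");W=grab("wrist","w10");s=arm.read_state();print(s["clock"],s["position"],s["contact_force"],s["gripper_width"])
crop(T,(190,130,310,250),5,"t10")
E
```

```text
16.45 [549.42 -41.2  186.17] [ 0.95 -0.4   0.09] 55.8737773154351
```

View pics/t10.png

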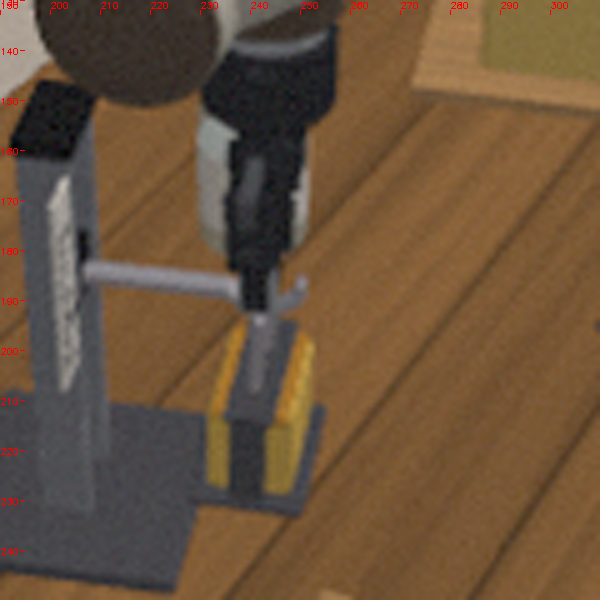

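View pics/w10.png

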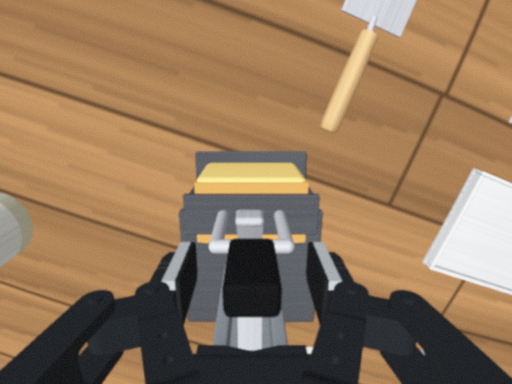

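The carrier hangs level at the same height and the fingers are clear of the block on both sides (wrist x 225-280, pads at 190 and 315). Waiting.

Call:
{"name": "carry_out", "arguments": {
  "increments": [
    [[0, 0, 0, 0, 0, 0, -0.3], [0, 0, 0, 0, 0, 0, -0.3], [0, 0, 0, 0, 0, 0, -0.3], [0, 0, 0, 0, 0, 0, -0.3], [0, 0, 0, 0, 0, 0, -0.3]]
  ]
}}

```text
clock: 16.95
position: [549.4, -41.2, 186.2]
ee_rot: [-0.166, 0.986, 0.0, -0.0]
contact_force: [-0.3, 0.1, -0.3]
gripper_width: 55.1
```

Call:
{"name": "carry_out", "arguments": {
  "increments": [
    [[0, 0, 0, 0, 0, 0, -0.3], [0, 0, 0, 0, 0, 0, -0.3], [0, 0, 0, 0, 0, 0, -0.3], [0, 0, 0, 0, 0, 0, -0.3], [0, 0, 0, 0, 0, 0, -0.3]]
  ]
}}

```text
clock: 17.45
position: [549.4, -41.2, 186.2]
ee_rot: [-0.166, 0.986, 0.0, 0.0]
contact_force: [0.3, 0.1, -0.0]
gripper_width: 55.5
```

Call:
{"name": "carry_out", "arguments": {
  "increments": [
    [[0, 0, 0, 0, 0, 0, -0.3], [0, 0, 0, 0, 0, 0, -0.3], [0, 0, 0, 0, 0, 0, -0.3], [0, 0, 0, 0, 0, 0, -0.3], [0, 0, 0, 0, 0, 0, -0.3]]
  ]
}}

```text
clock: 17.95
position: [549.4, -41.2, 186.2]
ee_rot: [-0.166, 0.986, -0.0, 0.0]
contact_force: [-0.5, -0.4, 0.2]
gripper_width: 55.8
```

Call:
{"name": "carry_out", "arguments": {
  "increments": [
    [[0, 0, 0, 0, 0, 0, -0.3], [0, 0, 0, 0, 0, 0, -0.3], [0, 0, 0, 0, 0, 0, -0.3], [0, 0, 0, 0, 0, 0, -0.3], [0, 0, 0, 0, 0, 0, -0.3]]
  ]
}}

```text
clock: 18.45
position: [549.4, -41.2, 186.2]
ee_rot: [-0.166, 0.986, 0.0, -0.0]
contact_force: [-0.8, 0.5, 0.9]
gripper_width: 55.7
```

Call:
{"name": "carry_out", "arguments": {
  "increments": [
    [[0, 0, 0, 0, 0, 0, -0.3], [0, 0, 0, 0, 0, 0, -0.3], [0, 0, 0, 0, 0, 0, -0.3], [0, 0, 0, 0, 0, 0, -0.3], [0, 0, 0, 0, 0, 0, -0.3]]
  ]
}}

```text
clock: 18.95
position: [549.4, -41.2, 186.2]
ee_rot: [-0.166, 0.986, -0.0, -0.0]
contact_force: [0.1, -0.0, 0.0]
gripper_width: 55.5
```

Call:
{"name": "carry_out", "arguments": {
  "increments": [
    [[0, 0, 0, 0, 0, 0, -0.3], [0, 0, 0, 0, 0, 0, -0.3], [0, 0, 0, 0, 0, 0, -0.3], [0, 0, 0, 0, 0, 0, -0.3], [0, 0, 0, 0, 0, 0, -0.3]]
  ]
}}

```text
clock: 19.45
position: [549.4, -41.2, 186.2]
ee_rot: [-0.166, 0.986, 0.0, 0.0]
contact_force: [-0.2, 0.2, 0.9]
gripper_width: 55.6
```

```bash
python3 - <<'E'
from h import *
np.set_printoptions(precision=2,suppress=True)
W=grab("wrist");W=grab("wrist");T=grab("side");s=arm.read_state();print(s["clock"],s["position"],s["contact_force"],s["gripper_width"])
crop(T,(190,130,310,250),5,"t11"); crop(W,(170,140,340,350),2,"w11")
E
```

```text
19.6 [549.4  -41.22 186.17] [ 0.97 -0.97 -0.45] 55.43597949817645
```

View pics/t11.png

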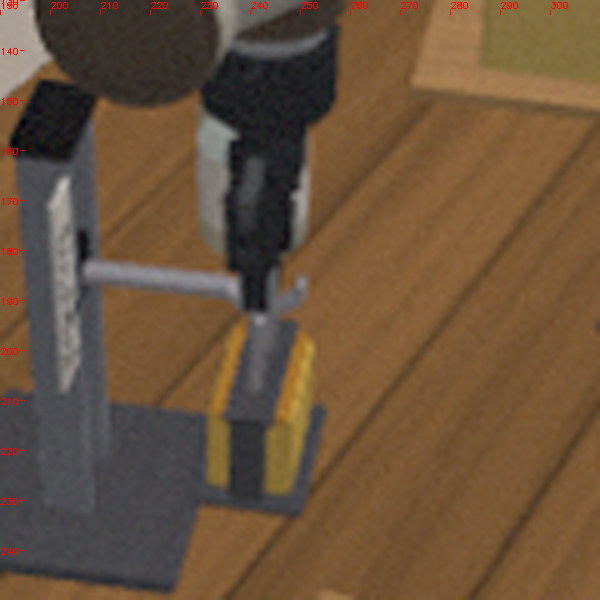

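View pics/w11.png

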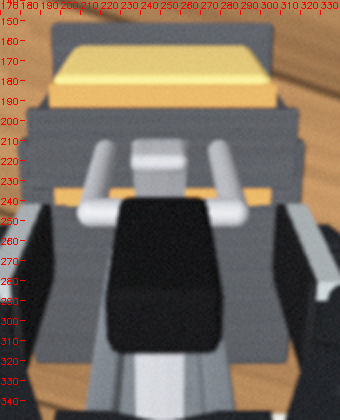

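It stayed still for 3.4 s with no contact. Regrasping.

Call:
{"name": "carry_out", "arguments": {
  "increments": [
    [[0, 0, 0, 0, 0, 0, 0.1], [0, 0, 0, 0, 0, 0, 0.25], [0, 0, 0, 0, 0, 0, 0.35], [0, 0, 0, 0, 0, 0, 0.42], [0, 0, 0, 0, 0, 0, 0.5]]
  ]
}}

```text
clock: 20.1
position: [549.4, -41.2, 186.2]
ee_rot: [-0.166, 0.986, -0.0, -0.0]
contact_force: [-0.8, 1.1, -0.4]
gripper_width: 23.6
```

Call:
{"name": "carry_out", "arguments": {
  "increments": [
    [[0, 0, 0, 0, 0, 0, 0.7], [0, 0, 0, 0, 0, 0, 1], [0, 0, 0, 0, 0, 0, 1], [0, 0, 0, 0, 0, 0, 1], [0, 0, 0, 0, 0, 0, 1]]
  ]
}}

```text
clock: 20.6
position: [549.4, -41.3, 186.2]
ee_rot: [-0.166, 0.986, -0.0, -0.0]
contact_force: [-0.5, -0.8, 0.1]
gripper_width: 23.5
```

```bash
python3 - <<'E'
from h import *
np.set_printoptions(precision=2,suppress=True)
F=[]
for i in range(6):
    T=grab("side");s=arm.read_state();F.append(s["contact_force"])
print(s["clock"],s["position"],np.mean(F,0),s["gripper_width"])
E
```

```text
20.9 [549.41 -41.25 186.18] [-0.03 -0.3   0.21] 23.62066474694177
```

Gripped with forces near zero. Lifting at 2 cm/s.

Call:
{"name": "carry_out", "arguments": {
  "increments": [
    [[0, 0, 0.001, 0, 0, 0, 1], [0, 0, 0.002, 0, 0, 0, 1], [0, 0, 0.002, 0, 0, 0, 1], [0, 0, 0.002, 0, 0, 0, 1], [0, 0, 0.002, 0, 0, 0, 1]]
  ]
}}

```text
clock: 21.4
position: [549.4, -41.3, 195.3]
ee_rot: [-0.166, 0.986, -0.0, -0.0]
contact_force: [0.3, -0.5, -1.2]
gripper_width: 23.4
```

Call:
{"name": "carry_out", "arguments": {
  "increments": [
    [[0, 0, 0.002, 0, 0, 0, 1], [0, 0, 0.002, 0, 0, 0, 1], [0, 0, 0.002, 0, 0, 0, 1], [0, 0, 0.002, 0, 0, 0, 1], [0, 0, 0.002, 0, 0, 0, 1]]
  ]
}}

```text
clock: 21.9
position: [549.4, -41.2, 205.2]
ee_rot: [-0.166, 0.986, 0.0, -0.0]
contact_force: [1.3, -0.3, -2.5]
gripper_width: 23.1
```

Call:
{"name": "carry_out", "arguments": {
  "increments": [
    [[0, 0, 0.002, 0, 0, 0, 1], [0, 0, 0.002, 0, 0, 0, 1], [0, 0, 0.002, 0, 0, 0, 1], [0, 0, 0.002, 0, 0, 0, 1], [0, 0, 0.002, 0, 0, 0, 1]]
  ]
}}

```text
clock: 22.4
position: [549.3, -41.2, 215.1]
ee_rot: [-0.166, 0.986, 0.0, -0.0]
contact_force: [1.3, -1.9, -3.3]
gripper_width: 23.1
```

Call:
{"name": "carry_out", "arguments": {
  "increments": [
    [[0, 0, 0.002, 0, 0, 0, 1], [0, 0, 0.002, 0, 0, 0, 1], [0, 0, 0.002, 0, 0, 0, 1], [0, 0, 0.002, 0, 0, 0, 1], [0, 0, 0.002, 0, 0, 0, 1]]
  ]
}}

```text
clock: 22.9
position: [549.3, -41.2, 225.1]
ee_rot: [-0.166, 0.986, 0.0, -0.0]
contact_force: [2.3, -0.4, -4.6]
gripper_width: 23.2
```

Call:
{"name": "carry_out", "arguments": {
  "increments": [
    [[0, 0, 0.002, 0, 0, 0, 1], [0, 0, 0.002, 0, 0, 0, 1], [0, 0, 0.002, 0, 0, 0, 1], [0, 0, 0.002, 0, 0, 0, 1], [0, 0, 0.002, 0, 0, 0, 1]]
  ]
}}

```text
clock: 23.4
position: [549.3, -41.1, 235.1]
ee_rot: [-0.166, 0.986, 0.0, -0.0]
contact_force: [2.2, -0.4, -6.4]
gripper_width: 23.4
```

Call:
{"name": "carry_out", "arguments": {
  "increments": [
    [[0, 0, 0.002, 0, 0, 0, 1], [0, 0, 0.002, 0, 0, 0, 1], [0, 0, 0.002, 0, 0, 0, 1], [0, 0, 0.002, 0, 0, 0, 1], [0, 0, 0.002, 0, 0, 0, 1]]
  ]
}}

```text
clock: 23.9
position: [549.0, -41.1, 245.0]
ee_rot: [-0.166, 0.986, 0.0, -0.001]
contact_force: [1.1, -0.9, -7.5]
gripper_width: 23.1
```

Call:
{"name": "carry_out", "arguments": {
  "increments": [
    [[0, 0, 0.002, 0, 0, 0, 1], [0, 0, 0.002, 0, 0, 0, 1], [0, 0, 0.002, 0, 0, 0, 1], [0, 0, 0.002, 0, 0, 0, 1], [0, 0, 0.002, 0, 0, 0, 1]]
  ]
}}

```text
clock: 24.4
position: [549.2, -41.3, 255.2]
ee_rot: [-0.166, 0.986, 0.0, -0.0]
contact_force: [-0.4, 0.0, -6.6]
gripper_width: 23.5
```

Call:
{"name": "carry_out", "arguments": {
  "increments": [
    [[0, 0, 0.002, 0, 0, 0, 1], [0, 0, 0.002, 0, 0, 0, 1], [0, 0, 0.002, 0, 0, 0, 1], [0, 0, 0.002, 0, 0, 0, 1], [0, 0, 0.002, 0, 0, 0, 1]]
  ]
}}

```text
clock: 24.9
position: [549.4, -41.2, 265.3]
ee_rot: [-0.166, 0.986, 0.0, -0.0]
contact_force: [0.3, -0.5, -8.0]
gripper_width: 23.2
```

Call:
{"name": "carry_out", "arguments": {
  "increments": [
    [[0, 0, 0.002, 0, 0, 0, 1], [0, 0, 0.002, 0, 0, 0, 1], [0, 0, 0.002, 0, 0, 0, 1], [0, 0, 0.002, 0, 0, 0, 1], [0, 0, 0.002, 0, 0, 0, 1]]
  ]
}}

```text
clock: 25.4
position: [549.4, -41.2, 275.3]
ee_rot: [-0.166, 0.986, -0.0, -0.0]
contact_force: [0.2, 0.3, -6.9]
gripper_width: 23.4
```

Call:
{"name": "carry_out", "arguments": {
  "increments": [
    [[0, 0, 0.002, 0, 0, 0, 1], [0, 0, 0, 0, 0, 0, 1], [0, 0, 0, 0, 0, 0, 1]]
  ]
}}

```text
clock: 25.7
position: [549.4, -41.2, 277.2]
ee_rot: [-0.166, 0.986, 0.0, 0.0]
contact_force: [0.4, 0.6, -7.5]
gripper_width: 23.1
```

```bash
python3 - <<'E'
from h import *
np.set_printoptions(precision=2,suppress=True)
F=[]
for i in range(4):
    T=grab("side");s=arm.read_state();F.append(s["contact_force"])
print(s["clock"],s["position"],np.mean(F,0),s["gripper_width"])
crop(T,(190,130,310,250),5,"t12")
E
```

```text
25.9 [549.32 -41.22 277.02] [-0.11 -0.26 -7.29] 23.467204788557943
```

View pics/t12.png

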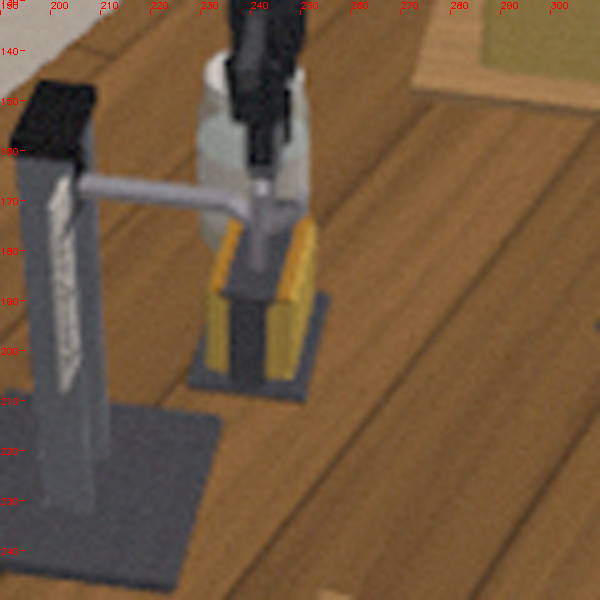

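Off the hook at full weight, and the hook is back at its rest height. Backing out along -x.

Call:
{"name": "carry_out", "arguments": {
  "increments": [
    [[-0.004, -0.001, 0, 0, 0, 0, 1], [-0.007, -0.0025, 0, 0, 0, 0, 1], [-0.008, -0.003, 0, 0, 0, 0, 1], [-0.008, -0.003, 0, 0, 0, 0, 1], [-0.008, -0.003, 0, 0, 0, 0, 1]]
  ]
}}

```text
clock: 26.4
position: [513.4, -54.1, 277.3]
ee_rot: [-0.166, 0.986, -0.0, 0.0]
contact_force: [0.1, 0.2, -7.3]
gripper_width: 22.9
```

Call:
{"name": "carry_out", "arguments": {
  "increments": [
    [[-0.01, -0.0035, 0, 0, 0, 0, 1], [-0.012, -0.004, 0, 0, 0, 0, 1], [-0.015, -0.005, 0, 0, 0, 0, 1], [-0.015, -0.005, 0, 0, 0, 0, 1], [-0.015, -0.005, 0, 0, 0, 0, 1]]
  ]
}}

```text
clock: 26.9
position: [445.9, -76.7, 277.3]
ee_rot: [-0.166, 0.986, -0.0, 0.0]
contact_force: [-0.6, -0.7, -7.6]
gripper_width: 23.1
```

Call:
{"name": "carry_out", "arguments": {
  "increments": [
    [[-0.02, 0, 0, 0, 0, -5, 1], [-0.02, 0.02, 0, 0, 0, -5, 1], [-0.01, 0.04, 0, 0, 0, -5, 1], [0, 0.04, 0, 0, 0, -4.1, 1], [0.01, 0.04, 0, 0, 0, 0, 1]]
  ]
}}

```text
clock: 27.4
position: [405.3, 64.1, 277.9]
ee_rot: [0.0, 1.0, 0.0, 0.001]
contact_force: [0.6, -0.3, -7.2]
gripper_width: 23.3
```

```bash
python3 - <<'E'
from h import *
np.set_printoptions(precision=2,suppress=True)
T=grab("side","t13");s=arm.read_state();q=s["ee_rot"];print(s["clock"],s["position"],s["contact_force"],np.degrees(np.arctan2(q[1]**2-q[0]**2,2*q[0]*q[1])))
E
```

```text
27.45 [409.39  70.21 277.99] [ 6.68  4.66 -7.28] 90.22884664221345
```

View pics/t13.png

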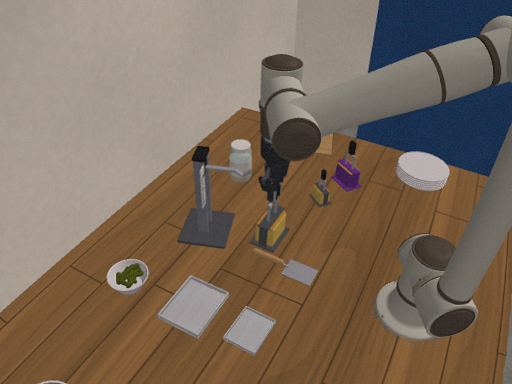

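Now over the open table. Moving beyond the tray in x so that the wrist camera looks straight down on it.

Call:
{"name": "carry_out", "arguments": {
  "increments": [
    [[0.035, 0.04, 0, 0, 0, 0, 1], [0.04, 0.045, 0, 0, 0, 0, 1], [0.045, 0.045, 0, 0, 0, 0, 1], [0.04, 0.04, 0, 0, 0, 0, 1], [0.03, 0.03, 0, 0, 0, 0, 1]]
  ]
}}

```text
clock: 27.95
position: [575.6, 241.0, 276.8]
ee_rot: [-0.001, 1.0, 0.0, 0.0]
contact_force: [-0.1, -0.8, -6.9]
gripper_width: 23.2
```

Call:
{"name": "carry_out", "arguments": {
  "increments": [
    [[0, 0, 0, 0, 0, 0, 1], [0, 0, 0, 0, 0, 0, 1], [0, 0, 0, 0, 0, 0, 1], [0, 0, 0, 0, 0, 0, 1]]
  ]
}}

```text
clock: 28.35
position: [573.6, 238.5, 277.8]
ee_rot: [-0.0, 1.0, 0.0, 0.0]
contact_force: [0.3, 0.8, -7.3]
gripper_width: 23.3
```

```bash
python3 - <<'E'
from h import *
import pickle
np.set_printoptions(precision=2,suppress=True)
W=grab("wrist","w14");pickle.dump(W,open("w14.pkl","wb"));s=arm.read_state();q=s["ee_rot"];print(s["clock"],s["position"],s["contact_force"],np.degrees(np.arctan2(q[1]**2-q[0]**2,2*q[0]*q[1])))
E
```

```text
28.4 [573.69 238.57 278.  ] [ 0.33 -0.24 -7.07] 90.02987748945623
```

View pics/w14.png

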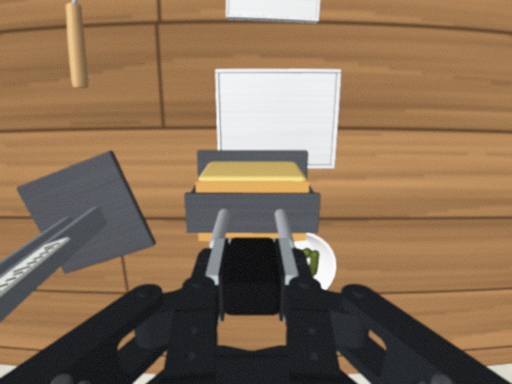

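```bash
python3 - <<'E'
from h import *
import pickle
np.set_printoptions(precision=1,suppress=True)
W=pickle.load(open("w14.pkl","rb")); crop(W,(200,55,360,185),5,"w14c")
for p in [(216,69.5),(340.5,69.5),(334.5,167.5)]: print(onz(W,p,18))
E
```

```text
[462.5 196.1  18. ]
[461.6 349.   18. ]
[585.1 350.4  18. ]
```

View pics/w14c.png

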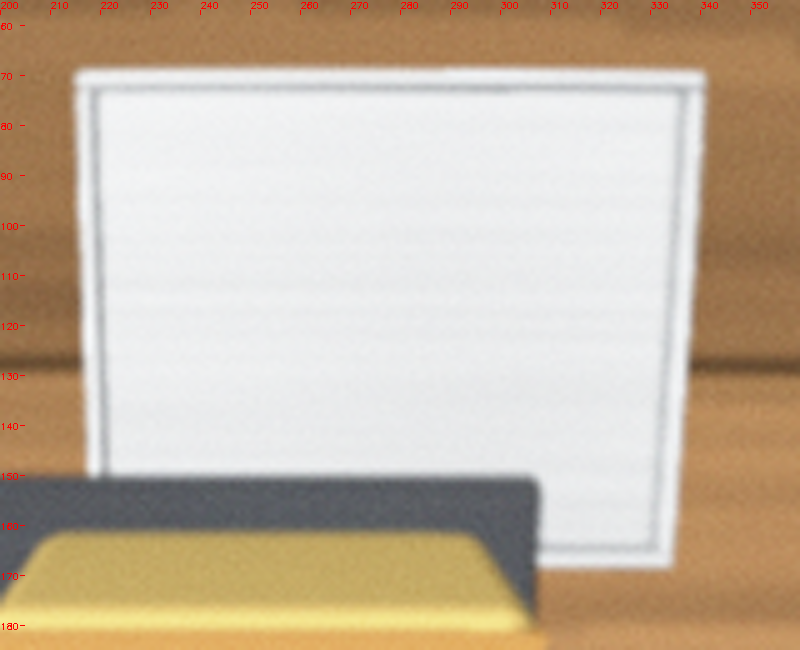

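Tray centre is at about (522,273), aligned with world axes. Wrist says x 523.4 and the side camera 518.8, which is fine. Moving over and descending.

Call:
{"name": "carry_out", "arguments": {
  "increments": [
    [[-0.02, 0.012, -0.01, 0, 0, 0, 1], [-0.022, 0.015, -0.02, 0, 0, 0, 1], [-0.01, 0.0075, -0.025, 0, 0, 0, 1], [0, 0, -0.025, 0, 0, 0, 1], [0, 0, -0.02, 0, 0, 0, 1]]
  ]
}}

```text
clock: 28.9
position: [521.1, 273.5, 176.9]
ee_rot: [-0.001, 1.0, 0.0, 0.0]
contact_force: [1.1, 0.7, -7.6]
gripper_width: 23.4
```

Call:
{"name": "carry_out", "arguments": {
  "increments": [
    [[0, 0, -0.01, 0, 0, 0, 1], [0, 0, -0.008, 0, 0, 0, 1], [0, 0, 0, 0, 0, 0, 1], [0, 0, 0, 0, 0, 0, 1]]
  ]
}}

```text
clock: 29.3
position: [523.0, 274.2, 160.3]
ee_rot: [-0.001, 1.0, 0.001, 0.001]
contact_force: [0.7, 0.4, -7.0]
gripper_width: 23.5
```

```bash
python3 - <<'E'
from h import *
np.set_printoptions(precision=2,suppress=True)
T=grab("side");S=grab("scene");T=grab("side");s=arm.read_state();print(s["clock"],s["position"],s["contact_force"])
crop(T,(130,200,280,350),4,"t15"); crop(S,(290,170,410,310),4,"s15")
E
```

```text
29.45 [522.85 274.36 160.32] [-0.38  0.06 -8.1 ]
```

View pics/t15.png

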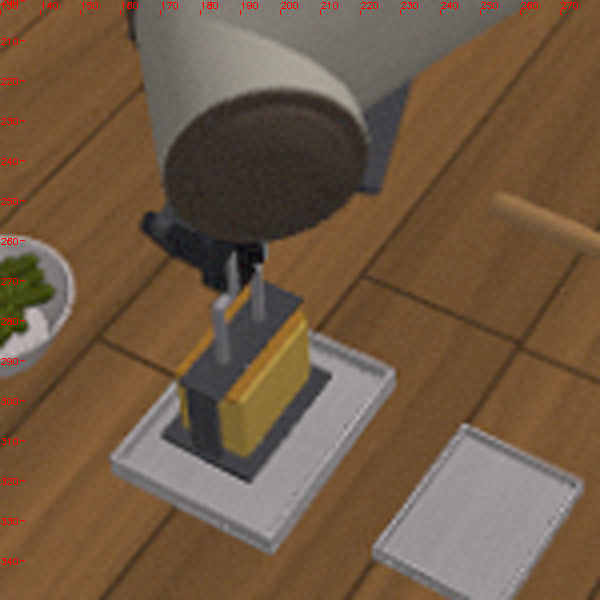

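View pics/s15.png

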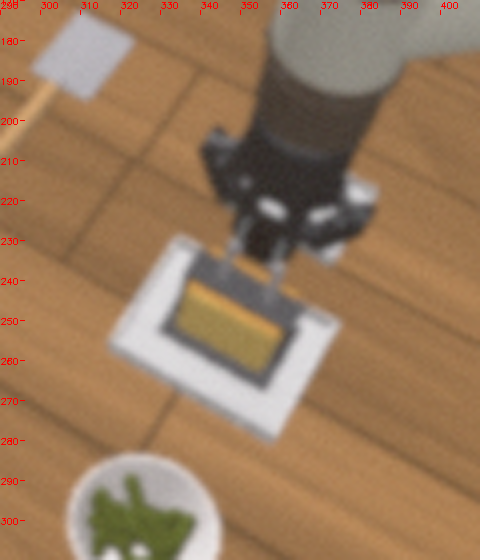

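The carrier is over the tray and aligned, about 22 mm above the floor. Lowering slowly.

Call:
{"name": "carry_out", "arguments": {
  "increments": [
    [[-0.0005, -0.001, -0.004, 0, 0, 0, 1], [0, 0, -0.004, 0, 0, 0, 1], [0, 0, -0.003, 0, 0, 0, 1], [0, 0, -0.003, 0, 0, 0, 1], [0, 0, -0.002, 0, 0, 0, 1]]
  ]
}}

```text
clock: 29.95
position: [521.6, 272.9, 142.7]
ee_rot: [-0.001, 1.0, -0.0, -0.0]
contact_force: [0.3, -0.4, -6.4]
gripper_width: 23.3
```

Call:
{"name": "carry_out", "arguments": {
  "increments": [
    [[0, 0, -0.001, 0, 0, 0, 1], [0, 0, -0.001, 0, 0, 0, 1], [0, 0, -0.001, 0, 0, 0, 1], [0, 0, 0, 0, 0, 0, 1]]
  ]
}}

```text
clock: 30.35
position: [521.9, 273.1, 140.5]
ee_rot: [-0.001, 1.0, 0.0, 0.0]
contact_force: [0.4, 0.4, -6.6]
gripper_width: 23.1
```

Call:
{"name": "carry_out", "arguments": {
  "increments": [
    [[0, 0, -0.001, 0, 0, 0, 1], [0, 0, -0.0005, 0, 0, 0, 1], [0, 0, 0, 0, 0, 0, 1]]
  ]
}}

```text
clock: 30.65
position: [522.5, 273.2, 140.3]
ee_rot: [-0.001, 1.0, 0.0, 0.001]
contact_force: [-0.1, -0.9, 2.4]
gripper_width: 23.5
```

Touched down (force reversed from -6.6 to +2.4 N). Releasing.

```bash
python3 - <<'E'
from h import *
np.set_printoptions(precision=2,suppress=True)
F=[]
for i in range(5):
    T=grab("side");s=arm.read_state();F.append(s["contact_force"])
print(s["clock"],s["position"],np.mean(F,0),s["wrist_torque"])
E
```

```text
30.9 [522.58 273.27 140.27] [-0.69 -1.29  5.91] [-0.53  0.77 -0.07]
```

Call:
{"name": "carry_out", "arguments": {
  "increments": [
    [[0, 0, 0, 0, 0, 0, 0.35], [0, 0, 0, 0, 0, 0, 0.2], [0, 0, 0, 0, 0, 0, 0], [0, 0, 0, 0, 0, 0, -0.4], [0, 0, 0, 0, 0, 0, -0.8]]
  ]
}}

```text
clock: 31.4
position: [521.8, 273.1, 138.5]
ee_rot: [-0.001, 1.0, 0.0, 0.0]
contact_force: [-1.0, 0.6, 0.2]
gripper_width: 70.3
```

Call:
{"name": "carry_out", "arguments": {
  "increments": [
    [[0, 0, 0.005, 0, 0, 0, -1], [0, 0, 0.015, 0, 0, 0, -1], [0, 0, 0.03, 0, 0, 0, -1], [0, 0, 0.04, 0, 0, 0, -1], [0, 0, 0.04, 0, 0, 0, -1]]
  ]
}}

```text
clock: 31.9
position: [521.6, 272.8, 270.2]
ee_rot: [-0.001, 1.0, -0.0, -0.0]
contact_force: [0.7, 1.1, 0.1]
gripper_width: 85.7
```

Call:
{"name": "carry_out", "arguments": {
  "increments": [
    [[0.04, 0, 0.02, 0, 0, 0, -1], [0.04, 0, 0, 0, 0, 0, -1], [0.02, 0, 0, 0, 0, 0, -1], [0, 0, 0, 0, 0, 0, -1], [0, 0, 0, 0, 0, 0, -1]]
  ]
}}

```text
clock: 32.4
position: [621.7, 272.7, 288.1]
ee_rot: [-0.0, 1.0, -0.0, -0.001]
contact_force: [-0.5, 0.6, -0.4]
gripper_width: 85.4
```

```bash
python3 - <<'E'
from h import *
np.set_printoptions(precision=2,suppress=True)
W=grab("wrist","w16");T=grab("side","t16");S=grab("scene","s16");s=arm.read_state();print(s["clock"],s["position"],s["contact_force"],s["gripper_width"])
crop(W,(180,40,380,220),4,"w16c")
E
```

```text
32.55 [621.   273.1  289.24] [-0.45 -0.17  0.09] 85.30147288637134
```

View pics/w16.png

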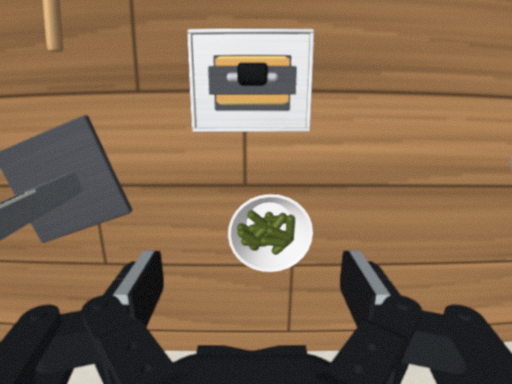

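View pics/t16.png

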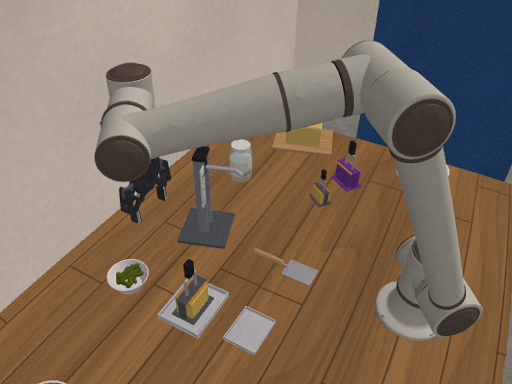

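View pics/w16c.png

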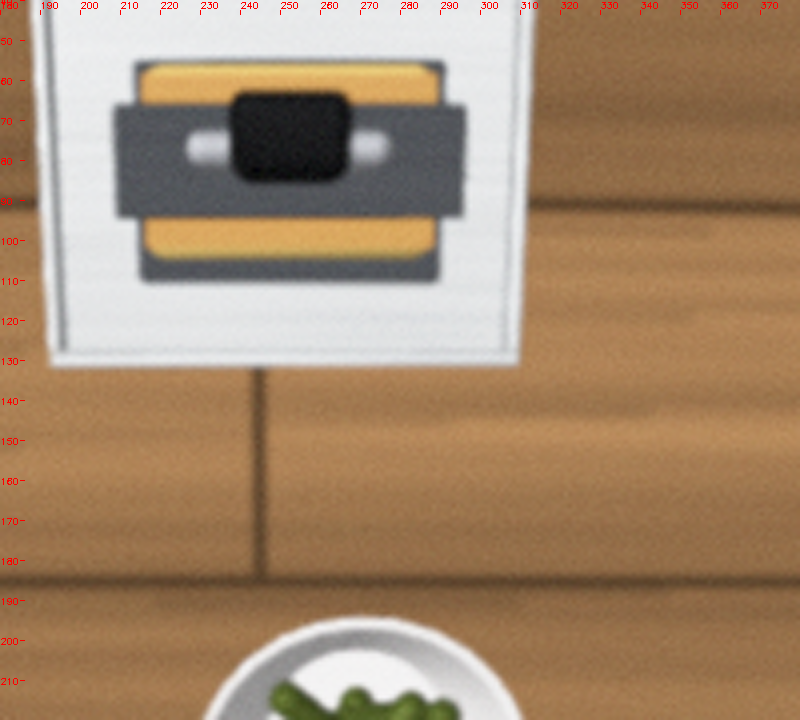

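The carrier stands upright in the tray. Base centre is at pixel (251,83) against tray centre (251,81), so within about 3 mm. The bowl, jar and scraper are unmoved. Handing in.

```bash
python3 - <<'E'
from bench import job_done
print(job_done())
E
```

```text
the job is handed in; nothing more can be done
None
```

The cheese was weighed on the hook and now stands upright and released near the middle of the larger tray. I handed the job in at about 32.6 s of the 72 s allowed.

- **Weighing:** The carrier weighed about 7.4 N (roughly 0.75 kg). I lowered it at 2 cm/s with some short pauses to read the force, and let go at a vertical force of about 0 N. It hung at the same height, still and untouched, for about 3.5 s.
- **Lift off and set down:** I lifted it off at 2 cm/s. It was set down with a light press of about 6 N before release.
- **Last checks:** The wrist picture shows the carrier about 3 mm or less from the tray's centre. The bowl, jar, scraper and stand look unmoved, and the open gripper is well clear of everything.
- **Disagreements:**
  - The side and wrist cameras differed by about 5 mm on the tray centre in x; I aimed between them, nearer the wrist value.
  - While the bar settled in the hook's V there were brief sideways forces of up to about 3 N. I trimmed them to about 0.6 N before letting go.

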